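# Turn the reagent jar's label to the reader and lock the turntable

## Robot

A 6-joint arm with a two-finger parallel gripper is mounted at the origin on the work surface. World frame = base frame: x ahead of the robot, y to its left, z up, the work surface at z = 0. Lengths are in m, angles in rad, forces in N, time in s.
With the tool pointing down it reaches from about 0.375 to 0.975 m from the base axis. Payload 3.8 kg.
Tool frame: the origin (TCP) lies midway between the tips of the shut fingers; the grasp point (between the pads) lies 19 mm behind it; z points along the fingers, y is the line along which they close (so a half turn about z gives the same grasp; the last joint's range is limited). The gripper opens to 85 mm and grips with 20 to 120 N. Pads are 22 mm wide; open, the fingers measure 114 mm over their backs; the gripper's body (76 mm by 85 mm) begins 54 mm behind the grasp point. The pads swing forward as they close: fully open they stand 13 mm farther back than shut.
Start: joints at [1.232, 0.264, 1.604, -0, 1.274, -0.037], TCP at [0.201, 0.644, 0.231] pointing down, gripper open.
Joint ranges: [-2.63, 2.63], [-0.94, 2.18], [0.31, 2.57], [-1.31, 4.45], [0, 2.66], [-2.55, 2.55]. Speed limits (rad/s): [2.57, 2.57, 3.14, 3.14, 3.14, 3.14].

## Interface

Orientations are given as a rotation vector (axis times angle).
In Python, from workcell import * gives the robot as it stands. The module is installed in compiled form; this text tells all that it offers.
- The arm moves only by the tool apply_moves, never from a script. Its arguments are lists of equal length, an entry for each row: "fingers": the opening, from 0 (shut) to 1 (fully open); "travel": the shift along the tool's x, y, z normalised to -1 to 1, where 1 is 0.05 m, a list of three; "rotation": the turn, a rotation vector about the tool's x, y, z normalised to -1 to 1, where 1 is 6 degrees, a list of three. In form: {"fingers": [fingers, ...], "travel": [[dx, dy, dz], ...], "rotation": [[ax, ay, az], ...]}. A call has 1 to 12 rows; each row shifts and turns the commanded pose from where the row before left it, along the tool's axes as they then stand; what a row does not reach is not made up. A row lasts 1/10 s, in which the tool goes at most 50 mm and 8.59 degrees, less where a joint would pass 70% of its speed; a pose out of reach is approached as far as the arm can. A call with a number of a shift or a turn outside -1 to 1 is refused whole. A call with a gripper value outside its range is refused whole. The fingers move at their own pace and stop on an object; "newtons" is the grip in N (left out, the last holds). Time passes only in rows, so rows that do not move let the fingers close. It gives the time, the measured TCP pose, the force, the opening and the grip force at its end, in the units of the state.
- read_state(): the state, without advancing time (a new reading comes with each control period).
- read_camera(name): name is "side" or "top" or "wrist"; returns a dict with "image" (480x640x3 uint8, red, green, blue), "fx", "fy", "cx", "cy" (pixels), "extrinsics" (4x4, takes a point from world to camera coordinates). Camera axes: x right, y down, z forward; pixel columns grow to the right and rows downward; lengths in m; the calibration is good to about 2 mm. A picture is of the moment at which its call begins. There is no depth.
- finish_job(): hands the job in; it is judged then, once.
Trained networks look in the newest picture that a camera, given by its name, has taken for a name from the list of things; names that differ only in an ending like _2 or _b are one class to them, and where a whole thing is asked for, a point or a joint stands for the part that bears it (a point fixed in the world has none). Each returns a list of dicts, best first, with "p" (0 to 1); they miss things now and then, are a little off and sometimes report something else, mostly with a low value. They report only what shows in the picture. A call takes as long as a camera call. They do not tell look-alikes from the thing itself.
- regions_of(camera, name): "mask" (480x640 bool, what is visible of it) and "bbox" ([left, top, width, height] in pixels, round what is visible of it).
- tip_of(camera, name): "location" ([column, row] in pixels: a listed point, or the origin of a listed thing).
The state is a dict: "time": time; "q": joint angles; "joint_vel": joint speeds; "joint_torque": joint torques, N m; "tool_pos": TCP position; "tcp_rot": TCP orientation; "wrist_force": force on the tool from outside, world axes, zero at the start; "torque": the same for the moment, N m; "width": opening from 0.0 (shut) to 1.0 (fully open); "grip_force": force on a finger pad.
Only numpy, scipy, OpenCV 4.12 (cv2) and the standard library are available. Lean on these libraries where they do the work, as an engineer would, in place of code of your own. Each camera call takes 0.05 s, during which the arm holds its last target. There are 200 camera calls.

## Task

Push the turntable round (its upright orange pegs are there for this) until the amber jar's blue-striped label squarely faces the reader's red window, without touching the jar itself and leaving it standing in the middle. Then lock the turntable: push the red clamp knob fully down, and after that turn it clockwise (seen from above) as far as it goes. Leave the other bottles and tools where they are.

Things in the scene. Friction and masses are not known exactly. Their poses are not given: they have to be found in the camera images.
- station: Fixed reading station on a 12 mm grey base plate (x -115 to 235, y -220 to 225 mm). Origin on the bench under the turntable's axis, z up. Along +x stands the reader (white block, 60 deep x 90 wide, top 125 mm above the bench, face 167 mm from the axis); at y = -180 mm the blue clamp block (70 x 60 mm, top 50 mm above the bench); at y = +188 mm a spare jar.
- scan_window (a point): Centre of the reader's dark window with its red stripe, 165 mm from the turntable's axis along the station's +x, 78 mm above the bench; it looks along the station's -x at the jar. Axes as the station's.
- turntable (a joint): Angle of the aluminium turntable (216 mm across, top 40 mm above the bench), rad, counter-clockwise from above; turns freely either way and stays where it is left. At 0 peg0 points along the station's +x. The jar stands loose on it and turns with it, at an angle that differs from case to case.
- turntable_center (a point): Centre of the turntable's top face, on its axis, 40 mm above the bench.
- peg0 (a point): Centre of the top of an upright orange peg, 14 mm thick and 75 mm tall, standing on the turntable 92 mm from its axis; top 115 mm above the bench. Four such pegs stand 90 degrees apart.
- peg1 (a point): Top centre of the second peg, 90 degrees counter-clockwise from peg0.
- peg2 (a point): Top centre of the third peg, across the turntable from peg0.
- peg3 (a point): Top centre of the fourth peg, across the turntable from peg1.
- jar: Amber jar with white lid, 76 mm across, 84 mm tall, about 0.35 kg, loose near the turntable's centre. Origin at the centre of its underside, z up, +x through the middle of its label: a white patch on one side with an upright blue stripe in its middle. A blue stripe on the lid, from centre to rim, points to the same side.
- label (a point): Middle of the label's blue stripe on the jar's side, 38.5 mm from the jar's axis along its +x, 35 mm above its underside.
- clamp_push (a joint): How far the clamp knob is pushed down, m: 0 raised, 0.012 fully down (stop). Takes about 5 N and stays where it is left.
- clamp_turn (a joint): Turn of the clamp knob about its vertical axis, rad, growing clockwise seen from above: 0 = bar along the station's x (white end towards +x), 1.6 = stop, bar across, over the green line on the clamp block. Stays where it is left.
- knob_grip (a point): Centre of the clamp knob's red bar (66 long x 14 thick x 26 mm tall, one end white) on its turning axis; 95 mm above the bench when raised, 83 mm when down; under the bar only a 13 mm stem. Turns with the knob; x runs along the bar to the white end.
- spare_jar: Bystander: white jar with red cap, 56 mm across, 85 mm tall, on the station's plate. Origin at its underside.
- wash_bottle: Bystander: clear bottle, white cap, 70 mm across, 170 mm tall. Origin at its underside.
- red_bottle: Bystander: white bottle with red cap, 68 mm across, 150 mm tall. Origin at its underside.
- amber_bottle: Bystander: tall amber bottle with black cap, 72 mm across, 170 mm tall. Origin at its underside.
- blue_bottle: Bystander: white bottle with blue cap, 64 mm across, 140 mm tall. Origin at its underside.
- beaker: Bystander: glass beaker, 72 mm across, 90 mm tall. Origin at its underside.
- spatula: Bystander: spatula 190 mm long lying on the bench.
Not all that is in view belongs to the job. What is shaped like the jar but green is not meant.

How it is judged:
By the outcome, as a careful person would: the job done as asked, in the order asked, and still so for the second after the job is handed in, with the robot touching nothing.
It also fails if it takes over 67 s, if anything falls off the work surface, if the arm or the gripper's body presses on something with over 40 N, if the wrist force passes 120 N, or if a joint passes its speed limit or range.

## Working session

There is one attempt and no reset: what is moved stays moved. The work goes in short steps, Python scripts to look and compute and a tool call to move; the robot and the scene stay as the last step left them, time stands still between calls to the robot, and variables do not carry over. Pictures are saved under pics/ and viewed, at most 10 in all, crops included, and the job is handed in when it is done.

Besides the shell and the picture viewer there is one more tool, called after ">>>" by a JSON object that holds its "api" and its "payload", one argument or row to a line. apply_moves: Moves the arm, as the interface text tells. Scaled input: -1 to 1 covers 0.05 m each way for a shift and 6 degrees each way for a turn. Its arguments: {"type":"object","properties":{"fingers":{"type":"array","items":{"type":"number"}},"travel":{"type":"array","items":{"type":"array","items":{"type":"number"}}},"rotation":{"type":"array","items":{"type":"array","items":{"type":"number"}}},"newtons":{"type":"number"}},"required":["fingers","travel","rotation"]}

```bash
mkdir -p pics; python3 - <<'E'
from workcell import *
import cv2,numpy as np
s=read_state(); print(s)
ims=[]
for c in("top","side"):
    r=read_camera(c); cv2.imwrite(f"pics/{c}0.png",r["image"][:,:,::-1]); print(c,r["fx"],r["cx"],r["cy"],r["extrinsics"].round(4).tolist())
    for n in("turntable_center","peg0","peg1","peg2","peg3","jar","label","knob_grip","scan_window","station","spare_jar"):
        print(n,[(np.round(t["location"],1).tolist(),round(t["p"],2)) for t in tip_of(c,n)][:4])
E
```

```text
{'time': 0.0, 'q': array([ 1.23213330e+00,  2.64739251e-01,  1.60535263e+00, -3.25468241e-06,
        1.27367353e+00, -3.69014536e-02]), 'joint_vel': array([ 5.65209297e-04,  9.24377777e-04, -1.17351623e-03,  4.67203168e-05,
       -1.24639582e-03,  7.46194436e-04]), 'joint_torque': array([ 2.85833943e-03, -5.15092993e+01, -3.67326558e+01,  2.45033033e-05,
        1.29904298e-02,  1.51988502e-05]), 'tool_pos': array([0.20037933, 0.64382804, 0.22998291]), 'tcp_rot': array([-0.47214729, -3.10550172,  0.00335344]), 'wrist_force': array([ 0.2284422 ,  0.23304359, -0.40645738]), 'torque': array([ 0.03909064, -0.05532799,  0.07429029]), 'grip_force': 0.0, 'width': 0.9991073240755856}
top 464.0008469421648 320.33574556749085 233.80900019228014 [[-0.0178, -0.9998, 0.0013, 0.0369], [-0.9944, 0.0176, -0.1041, 0.5059], [0.1041, -0.0032, -0.9946, 1.2418], [0.0, 0.0, 0.0, 1.0]]
turntable_center [([317.0, 208.3], 0.69)]
peg0 [([286.7, 188.6], 0.93), ([309.2, 235.3], 0.85), ([331.7, 170.4], 0.6), ([354.2, 214.2], 0.57)]
peg1 [([286.7, 188.6], 0.93), ([309.2, 235.3], 0.85), ([331.7, 170.4], 0.6), ([
[... 874 characters left out ...]
9), ([383.1, 217.3], 0.67), ([347.1, 191.4], 0.62)]
peg1 [([310.1, 218.5], 0.71), ([351.9, 236.0], 0.69), ([383.1, 217.3], 0.67), ([347.1, 191.4], 0.62)]
peg2 [([310.1, 218.5], 0.71), ([351.9, 236.0], 0.69), ([383.1, 217.3], 0.67), ([347.1, 191.4], 0.62)]
peg3 [([310.1, 218.5], 0.71), ([351.9, 236.0], 0.69), ([383.1, 217.3], 0.67), ([347.1, 191.4], 0.62)]
jar [([348.0, 240.4], 0.97), ([250.8, 256.7], 0.9), ([263.7, 285.9], 0.87)]
label [([266.5, 284.6], 0.94), ([362.5, 229.1], 0.74)]
knob_grip [([413.6, 254.6], 0.87), ([384.6, 215.7], 0.24)]
scan_window [([388.7, 202.2], 0.83)]
station [([350.0, 259.5], 0.67)]
spare_jar [([290.0, 227.0], 0.67), ([347.5, 237.8], 0.53), ([387.0, 218.9], 0.23)]
```

```bash
python3 - <<'E'
import cv2
t=cv2.imread("pics/top0.png");s=cv2.imread("pics/side0.png")
a=cv2.resize(t[120:320,220:440],None,fx=3.2,fy=3.0,interpolation=cv2.INTER_CUBIC)
cv2.imwrite("pics/t_crop.png",cv2.resize(t[125:320,220:460],(738,600),interpolation=cv2.INTER_CUBIC))
cv2.imwrite("pics/s_crop.png",cv2.resize(s[150:340,220:460],(758,600),interpolation=cv2.INTER_CUBIC))
E
```

```text
(no output)
```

View pics/t_crop.png

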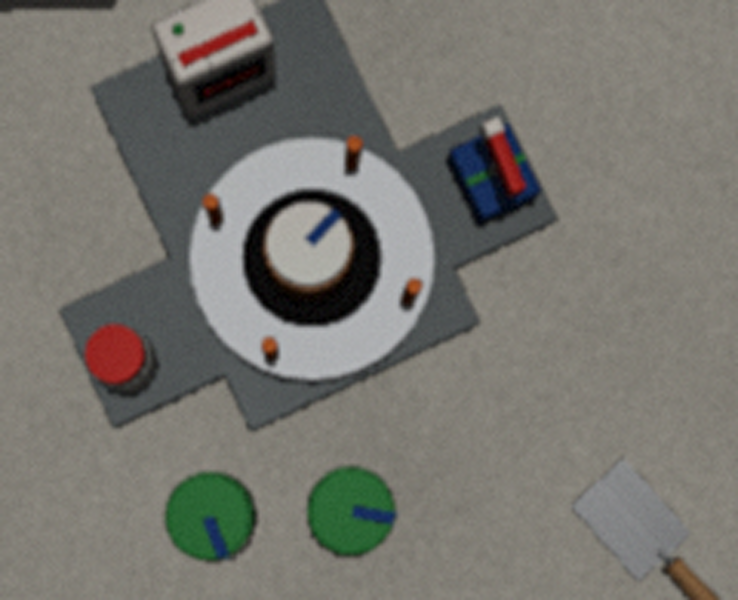

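View pics/s_crop.png

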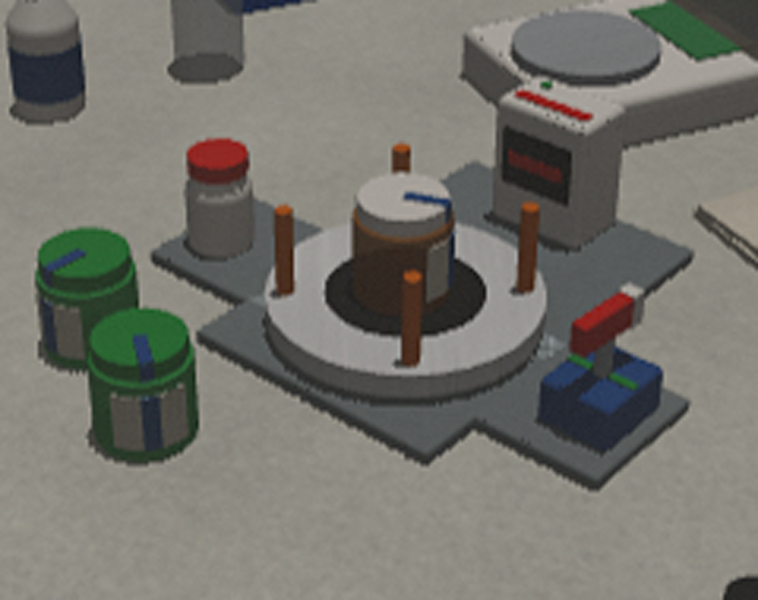

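View pics/top0.png

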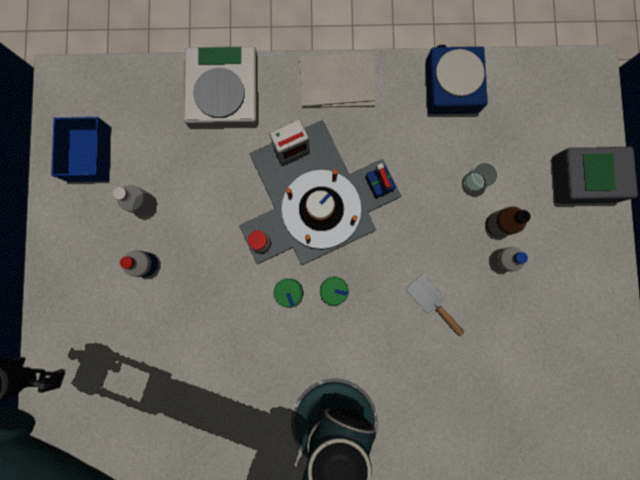

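Amber jar is on the turntable at top pixel (320,206), with its lid stripe pointing up-right. The look-alikes are the green jars at (288,292) and (334,291). I choose the amber jar; the crop confirms amber glass and a white lid. The reader is at (290,140) and the knob at (382,176), with its white end towards the reader's side. Next is a fit of the station pose.

```bash
cat > h.py <<'E'
from workcell import *
import cv2,numpy as np
from scipy.optimize import least_squares
def proj(c,P):
    q=(np.c_[np.atleast_2d(P),np.ones(len(np.atleast_2d(P)))]@c["extrinsics"].T)[:,:3]
    return np.c_[c["fx"]*q[:,0]/q[:,2]+c["cx"],c["fy"]*q[:,1]/q[:,2]+c["cy"]]
def back(c,uv,z):
    uv=np.atleast_2d(uv).astype(float);R=c["extrinsics"][:3,:3];t=c["extrinsics"][:3,3]
    d=np.c_[(uv[:,0]-c["cx"])/c["fx"],(uv[:,1]-c["cy"])/c["fy"],np.ones(len(uv))]@R
    o=-R.T@t
    return o+d*((z-o[2])/d[:,2])[:,None]
def blue(im,lo=40):
    h=cv2.cvtColor(im,cv2.COLOR_RGB2HSV); return cv2.inRange(h,(100,80,40),(130,255,255))>0
E
python3 - <<'E'
from h import *
cs={c:read_camera(c) for c in("top","side")}
N=("turntable_center","knob_grip","scan_window","spare_jar")
loc={"turntable_center":(0,0,.04),"knob_grip":(0,-.18,.095),"scan_window":(.165,0,.078),"spare_jar":(0,.188,.012)}
obs=[("top","turntable_center",(317,208.3)),("top","knob_grip",(381.4,174.2)),("top","spare_jar",(262.4,241.7)),
("side","turntable_center",(343.3,239.2)),("side","knob_grip",(413.6,254.6)),("side","scan_window",(388.7,202.2)),("side","spare_jar",(290,227))]
pt=np.array([(286.7,188.6),(309.2,235.3),(331.7,170.4),(354.2,214.2)]);ps=np.array([(310.1,218.5),(351.9,236),(383.1,217.3),(347.1,191.4)])
def T(p,L):
    c,s=np.cos(p[2]),np.sin(p[2]);L=np.atleast_2d(L)
    return np.c_[p[0]+c*L[:,0]-s*L[:,1],p[1]+s*L[:,0]+c*L[:,1],L[:,2]]
def f(p,split=False):
    r=[proj(cs[c],T(p,loc[n]))[0]-np.array(u) for c,n,u in obs]
    a=p[3]+np.arange(4)*np.pi/2
    P=T([p[0],p[1],0],np.c_[.092*np.cos(a),.092*np.sin(a),a*0+.115])
    for c,q in(("top",pt),("side",ps)):
        u=proj(cs[c],P)
        for x in q:
            d=u-x; r.append(d[np.argmin((d**2).sum(1))])
    return np.array(r) if split else np.ravel(r)
x0=back(cs["top"],[(317,208.3)],.04)[0]
best=min((least_squares(f,[x0[0],x0[1],.42,t],loss="soft_l1") for t in np.arange(0,1.6,.3)),key=lambda s:s.cost)
print(best.x,np.degrees(best.x[2:]),best.cost);print(f(best.x,True).round(1).tolist())
im=cs["top"]["image"];m=blue(im);ys,xs=np.nonzero(m[185:225,300:345]);P=back(cs["top"],np.c_[xs+300,ys+185],.124)
print(len(P),P.mean(0),P.mean(0)-np.r_[best.x[:2],.124]); 
_,_,v=np.linalg.svd(P-P.mean(0)); print("stripe ang",np.degrees(np.arctan2(v[0,1],v[0,0])))
print(read_state()["time"])
E
```

```text
[ 0.57504635  0.02599448  0.46103469 -0.371603  ] [ 26.41534206 -21.29128341] 35.6902214936017
[[3.6, -0.1], [0.2, -0.6], [-2.3, -0.8], [4.8, 1.9], [0.2, -5.7], [-1.5, -1.3], [1.1, -1.9], [0.3, 2.7], [-1.1, 1.8], [1.3, 0.1], [0.3, 1.7], [-0.6, -2.5], [0.3, 0.2], [4.4, -4.0], [-1.8, 4.2]]
44 [0.58793457 0.01401383 0.124     ] [ 1.28882207e-02 -1.19806485e-02  2.35922393e-16]
stripe ang 136.25731064191564
1.3
```

>>> {"api": "apply_moves", "payload": {
  "fingers": [0, 0, 0, 0, 0, 0, 0, 0, 0, 0, 0, 0],
  "travel": [
    [0, 0, -0.3],
    [0, 0, -0.3],
    [0, 0, -0.3],
    [0, 0, -0.3],
    [0, 0, -0.3],
    [0, 0, -0.3],
    [0, 0, -0.3],
    [0, 0, -0.3],
    [0, 0, -0.3],
    [0, 0, -0.3],
    [0, 0, -0.3],
    [0, 0, -0.3]
  ],
  "rotation": [
    [0, 0, 1],
    [0, 0, 1],
    [0, 0, 1],
    [0, 0, 1],
    [0, 0, 1],
    [0, 0, 1],
    [0, 0, 1],
    [0, 0, 1],
    [0, 0, 1],
    [0, 0, 1],
    [0, 0, 1],
    [0, 0, 1]
  ]
}}

```text
time: 2.5
tool_pos: [0.2006, 0.6444, 0.4119]
tcp_rot: [-2.212, -2.23, -0.0]
wrist_force: [-0.1, 0.5, -0.6]
width: -0.002
grip_force: 0.0
```

>>> {"api": "apply_moves", "payload": {
  "fingers": [0, 0, 0, 0, 0, 0, 0, 0, 0, 0, 0, 0],
  "travel": [
    [-0.88, 0.4, 0],
    [-0.88, 0.4, 0],
    [-0.88, 0.4, 0],
    [-0.88, 0.4, 0],
    [-0.88, 0.4, 0],
    [-0.88, 0.4, 0],
    [-0.88, 0.4, 0],
    [-0.88, 0.4, 0],
    [-0.88, 0.4, 0],
    [-0.88, 0.4, 0],
    [-0.88, 0.4, 0],
    [-0.88, 0.4, 0]
  ],
  "rotation": [
    [0, 0, 0],
    [0, 0, 0],
    [0, 0, 0],
    [0, 0, 0],
    [0, 0, 0],
    [0, 0, 0],
    [0, 0, 0],
    [0, 0, 0],
    [0, 0, 0],
    [0, 0, 0],
    [0, 0, 0],
    [0, 0, 0]
  ]
}}

```text
time: 3.7
tool_pos: [0.4475, 0.1176, 0.4117]
tcp_rot: [2.207, 2.235, 0.002]
wrist_force: [0.9, 0.0, -0.4]
width: 0.002
grip_force: 0.0
```

```bash
python3 - <<'E'
from h import *
r=read_camera("wrist"); cv2.imwrite("pics/w1.png",r["image"][:,:,::-1])
E_=r["extrinsics"]; print("cam",(-E_[:3,:3].T@E_[:3,3]).round(3),E_[:3,:3].round(3).tolist(),r["fx"],proj(r,[[.575,.026,.04],[.5,-.13,.095]]))
s=read_state();print(s["time"],s["tool_pos"],s["tcp_rot"],s["q"])
E
```

```text
cam [0.447 0.19  0.553] [[1.0, 0.013, 0.002], [0.011, -0.959, 0.284], [0.006, -0.284, -0.959]] 397.3395653477544 [[412.68763303 253.69845636]
 [356.70500417 376.92873529]]
3.75 [0.45024627 0.11091021 0.41130414] [ 2.20972663  2.22375114 -0.00409543] [ 0.19302264 -0.20365797  1.76177902 -0.00695641  1.58191395  0.18661326]
```

View pics/w1.png

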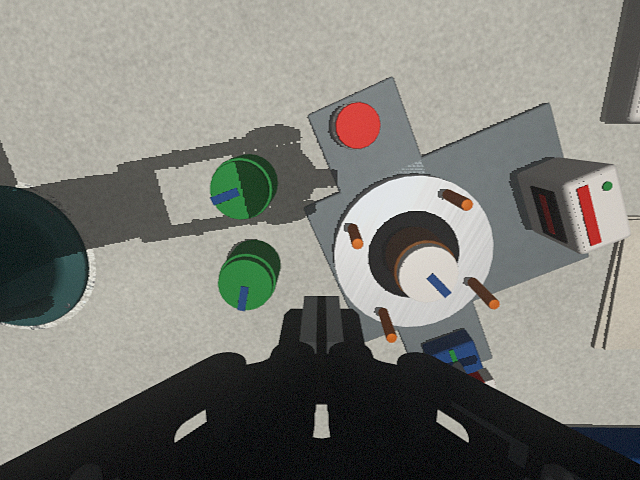

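Wrist view: turntable at (414,250), amber jar's lid stripe near (438,284), reader at (575,205), green look-alikes at (242,187) and (247,280). All four pegs are visible. Now I'll refine the station yaw from the plate edges.

```bash
cat >> h.py <<'E'
def plate(c,roi):
    im=c["image"].astype(int);l,t,r_,b=roi
    m=np.zeros(im.shape[:2],np.uint8);d=im[...,2]-im[...,0];v=im.sum(2)/3
    k=((d>3)&(v>50)&(v<125)); m[t:b,l:r_]=k[t:b,l:r_]
    m=cv2.morphologyEx(cv2.medianBlur(m*255,3),cv2.MORPH_OPEN,np.ones((3,3)))
    out=[]
    seg=cv2.createLineSegmentDetector().detect(m)[0][:,0]
    for s in seg:
        P=back(c,s.reshape(2,2),.012)[:,:2];v=P[1]-P[0];L=np.hypot(*v)
        if L>.05: out.append((round(L,3),round(np.degrees(np.arctan2(v[1],v[0]))%90,1),s.round().tolist(),P.mean(0).round(3).tolist()))
    return m,sorted(out,reverse=True)
def peak(c,box,z):
    l,t,r,b=box;m=blue(c["image"])[t:b,l:r];ys,xs=np.nonzero(m);return back(c,np.c_[xs+l,ys+t],z)
E
python3 - <<'E'
from h import *
for n,roi in(("wrist",(300,70,620,345)),("top",(235,115,405,270))):
    c=read_camera(n);m,o=plate(c,roi);cv2.imwrite(f"pics/m_{n}.png",m);print(n,*o[:14],sep="\n")
c=read_camera("wrist")
P=peak(c,(395,240,462,305),.124);_,_,v=np.linalg.svd(P-P.mean(0));print(len(P),P.mean(0),np.degrees(np.arctan2(v[0,1],v[0,0])))
# white lid and table disc
im=c["image"].astype(int)
for nm in("peg0","knob_grip","scan_window","turntable_center","jar"): print(nm,[(np.round(t["location"],1).tolist(),round(t["p"],2)) for t in tip_of("wrist",nm)][:4])
for z,nm,box in((.124,"lid",(392,232,465,308)),(.04,"disc",(325,165,500,335))):
    l,t,r,b=box;g=(im[t:b,l:r].min(2)>(165 if nm=="lid" else 150)).astype(np.uint8)
    cn=max(cv2.findContours(g,cv2.RETR_EXTERNAL,cv2.CHAIN_APPROX_NONE)[0],key=cv2.contourArea)
    cn=cv2.convexHull(cn)[:,0]+[l,t]
    Q=back(c,cn,z)[:,:2]
    s=least_squares(lambda p:np.hypot(*(Q-p[:2]).T)-p[2],[*Q.mean(0),.05],loss="soft_l1",f_scale=.001);print(nm,s.x,len(Q),s.cost)
print(c["image"][300,400],c["image"][100,380],read_state()["time"])
E
```

```text
wrist
(np.float64(0.136), np.float64(23.9), [495.0, 284.0, 587.0, 248.0], [0.771, -0.012])
(np.float64(0.087), np.float64(24.3), [488.0, 342.0, 471.0, 295.0], [0.694, -0.097])
(np.float64(0.085), np.float64(65.9), [580.0, 246.0, 530.0, 222.0], [0.784, 0.037])
(np.float64(0.084), np.float64(23.8), [545.0, 94.0, 482.0, 121.0], [0.7, 0.206])
(np.float64(0.071), np.float64(24.0), [561.0, 146.0, 547.0, 93.0], [0.756, 0.191])
(np.float64(0.064), np.float64(83.4), [494.0, 236.0, 483.0, 278.0], [0.694, 0.002])
(np.float64(0.064), np.float64(0.3), [446.0, 344.0, 487.0, 344.0], [0.678, -0.14])
(np.float64(0.057), np.float64(53.4), [377.0, 316.0, 347.0, 295.0], [0.515, -0.075])
(np.float64(0.057), np.float64(24.4), [456.0, 306.0, 420.0, 320.0], [0.63, -0.087])
(np.float64(0.053), np.float64(24.3), [316.0, 235.0, 331.0, 267.0], [0.458, 0.01])
top
(np.float64(0.112), np.float64(25.3), [348.0, 174.0, 330.0, 139.0], [0.726, -0.028])
(np.float64(0.103), np.float64(11.5), [271.0, 201.0, 235.0, 209.0], [0.591, 0.214])
(np.float64(0.096), np.float64(23.8), [367.0, 210.0, 398.0, 196.0], [0.59, -0.148])

[... 692 characters left out ...]
p.float64(21.8), [373.0, 198.0, 365.0, 179.0], [0.633, -0.11])
(np.float64(0.057), np.float64(22.9), [330.0, 139.0, 322.0, 121.0], [0.803, 0.006])
(np.float64(0.056), np.float64(19.0), [381.0, 191.0, 374.0, 172.0], [0.652, -0.135])
227 [0.58728655 0.01473802 0.124     ] -44.93628873889744
peg0 [([467.8, 200.6], 0.83), ([496.7, 302.9], 0.63), ([390.9, 335.9], 0.61)]
knob_grip [([467.5, 384.3], 0.81)]
scan_window [([546.5, 212.2], 0.91)]
turntable_center []
jar [([415.7, 252.7], 0.83), ([259.0, 264.2], 0.75), ([250.8, 181.2], 0.55)]
lid [0.58454739 0.01960837 0.04735053] 12 4.6216323182579385e-05
disc [0.57579635 0.02403409 0.1076293 ] 56 1.2027428764342755e-06
[208 206 207] [124 132 133] 4.15
```

>>> {"api": "apply_moves", "payload": {
  "fingers": [0, 0, 0, 0, 0, 0, 0, 0, 0, 0],
  "travel": [
    [-0.26, 0.57, 0],
    [-0.26, 0.57, 0],
    [0, 0, 0.6],
    [0, 0, 0.6],
    [0, 0, 0.6],
    [0, 0, 0.6],
    [0, 0, 0.6],
    [0, 0, 0.6],
    [0, 0, 0.6],
    [0, 0, 0]
  ],
  "rotation": [
    [0, 0, 0],
    [0, 0, 0],
    [0, 0, 1],
    [0, 0, 1],
    [0, 0, 1],
    [0, 0, 1],
    [0, 0, 1],
    [0, 0, 1],
    [0, 0, 1],
    [0, 0, 0]
  ]
}}

```text
time: 5.15
tool_pos: [0.5005, 0.0951, 0.1964]
tcp_rot: [-2.858, -1.297, 0.014]
wrist_force: [-0.3, -0.2, 0.1]
width: -0.001
grip_force: 0.0
```

```bash
cat >> h.py <<'E'
from scipy.spatial.transform import Rotation as Ro
C=np.array([.5758,.024]); YAW=24.1
def where():
    s=read_state();p=s["tool_pos"];R=Ro.from_rotvec(s["tcp_rot"]).as_matrix();d=p[:2]-C
    print("t",s["time"],"tcp",p.round(4),"F",s["wrist_force"].round(1),"r",np.hypot(*d).round(4),"phi",np.degrees(np.arctan2(d[1],d[0]))%360,"phi_tool",(np.degrees(np.arctan2(R[1,0],R[0,0]))+90)%360,"tilt",R[:,2].round(3),"q6",s["q"][5])
    return s,R
E
python3 - <<'E'
from h import *
where()
c=read_camera("top")
for n in("peg0",):
  for t in tip_of("top",n)[:6]:
    d=back(c,[t["location"]],.115)[0][:2]-C;print(t["p"],np.hypot(*d).round(4),np.degrees(np.arctan2(d[1],d[0]))%360)
E
```

```text
t 5.15 tcp [0.5005 0.0951 0.1964] F [-0.3 -0.2  0.1] r 0.1035 phi 136.6563860322015 phi_tool 138.8334717571828 tilt [-0.009 -0.001 -1.   ] q6 0.8572016174656657
0.9 0.0905 252.4669457084847
0.81 0.0906 153.3456961153657
0.62 0.0915 336.29573892657476
```

>>> {"api": "apply_moves", "payload": {
  "fingers": [0, 0, 0, 0, 0, 0],
  "travel": [
    [0, 0.23, 0.2],
    [0, 0, 0.56],
    [0, 0, 0.56],
    [0, 0, 0.56],
    [0, 0, 0.56],
    [0, 0, 0]
  ],
  "rotation": [
    [0, 0, 0],
    [0, 0, 0],
    [0, 0, 0],
    [0, 0, 0],
    [0, 0, 0],
    [0, 0, 0]
  ]
}}

```text
time: 5.85
tool_pos: [0.5113, 0.086, 0.0766]
tcp_rot: [-2.86, -1.296, 0.008]
wrist_force: [-1.4, -0.6, -0.2]
width: -0.0
grip_force: 0.0
```

>>> {"api": "apply_moves", "payload": {
  "fingers": [0, 0, 0, 0, 0, 0, 0, 0, 0, 0, 0, 0],
  "travel": [
    [-0.096, 0.003, 0],
    [-0.096, 0.003, 0],
    [-0.096, 0.003, 0],
    [-0.096, 0.003, 0],
    [-0.096, 0.003, 0],
    [-0.096, 0.003, 0],
    [-0.096, 0.003, 0],
    [-0.096, 0.003, 0],
    [-0.096, 0.003, 0],
    [-0.096, 0.003, 0],
    [-0.096, 0.003, 0],
    [-0.096, 0.003, 0]
  ],
  "rotation": [
    [0, 0, -0.5],
    [0, 0, -0.5],
    [0, 0, -0.5],
    [0, 0, -0.5],
    [0, 0, -0.5],
    [0, 0, -0.5],
    [0, 0, -0.5],
    [0, 0, -0.5],
    [0, 0, -0.5],
    [0, 0, -0.5],
    [0, 0, -0.5],
    [0, 0, -0.5]
  ]
}}

```text
time: 7.05
tool_pos: [0.4935, 0.0344, 0.0822]
tcp_rot: [2.317, 2.118, 0.006]
wrist_force: [-0.3, 1.5, 0.5]
width: -0.0
grip_force: 0.6
```

```bash
cat >> h.py <<'E'
def stripe(n="top",z=.124,rad=.05):
    c=read_camera(n);m=blue(c["image"]);ys,xs=np.nonzero(m);P=back(c,np.c_[xs,ys],z)[:,:2]
    P=P[np.hypot(*(P-C).T)<rad];v=np.linalg.svd(P-P.mean(0))[2][0];d=P.mean(0)-C
    v=v*np.sign(v@d);print(n,len(P),"mean",P.mean(0).round(4),"dir",np.degrees(np.arctan2(v[1],v[0])).round(1),"from C",np.degrees(np.arctan2(d[1],d[0])).round(1))
    return c
E
python3 - <<'E'
from h import *
where();c=stripe()
for t in tip_of("top","peg0")[:6]:
    d=back(c,[t["location"]],.115)[0][:2]-C;print(t["p"],np.hypot(*d).round(4),np.degrees(np.arctan2(d[1],d[0]))%360)
E
```

```text
t 7.05 tcp [0.4935 0.0344 0.0822] F [-0.3  1.5  0.5] r 0.083 phi 172.7747205590511 phi_tool 174.87246958675195 tilt [ 0.005  0.001 -1.   ] q6 0.10799817141214511
top 24 mean [0.5978 0.0191] dir -22.9 from C -12.6
0.94 0.09 182.32751418028653
0.91 0.0931 269.2213509859557
0.78 0.0969 94.89894408810213
0.78 0.0956 6.908016890512077
```

>>> {"api": "apply_moves", "payload": {
  "fingers": [0, 0, 0, 0, 0, 0, 0, 0, 0, 0, 0, 0],
  "travel": [
    [-0.096, -0.005, 0.01],
    [-0.096, -0.005, 0.01],
    [-0.096, -0.005, 0.01],
    [-0.096, -0.005, 0.01],
    [-0.096, -0.005, 0.01],
    [-0.096, -0.005, 0.01],
    [-0.096, -0.005, 0.01],
    [-0.096, -0.005, 0.01],
    [-0.096, -0.005, 0.01],
    [-0.096, -0.005, 0.01],
    [-0.096, -0.005, 0.01],
    [-0.096, -0.005, 0.01]
  ],
  "rotation": [
    [0, 0, -0.5],
    [0, 0, -0.5],
    [0, 0, -0.5],
    [0, 0, -0.5],
    [0, 0, -0.5],
    [0, 0, -0.5],
    [0, 0, -0.5],
    [0, 0, -0.5],
    [0, 0, -0.5],
    [0, 0, -0.5],
    [0, 0, -0.5],
    [0, 0, -0.5]
  ]
}}

```text
time: 8.35
tool_pos: [0.5017, -0.0217, 0.0758]
tcp_rot: [1.55, 2.728, 0.004]
wrist_force: [-0.3, 2.4, 3.2]
width: -0.0
grip_force: 0.9
```

```bash
python3 - <<'E'
from h import *
where();c=stripe();stripe("side")
for t in tip_of("top","peg0")[:6]:
    d=back(c,[t["location"]],.115)[0][:2]-C;print(t["p"],np.hypot(*d).round(4),np.degrees(np.arctan2(d[1],d[0]))%360)
E
```

```text
t 8.35 tcp [ 0.5017 -0.0217  0.0758] F [-0.3  2.4  3.2] r 0.0871 phi 211.62473221226418 phi_tool 210.77349527832803 tilt [ 0.005  0.    -1.   ] q6 -0.630961019657282
top 16 mean [0.6015 0.0372] dir 112.1 from C 27.2
side 25 mean [0.5864 0.0318] dir 20.8 from C 36.3
0.75 0.0939 315.9679885374381
0.59 0.0954 135.23946136335803
0.57 0.1034 39.93908380750002
```

>>> {"api": "apply_moves", "payload": {
  "fingers": [0, 0, 0, 0, 0, 0, 0, 0, 0],
  "travel": [
    [0.15, 0, 0],
    [0.2, 0, 0],
    [0, 0, -0.6],
    [0, -0.2, -1],
    [0, -0.4, -0.9],
    [0, -0.6, -0.8],
    [0, -0.6, -0.8],
    [0, -0.3, -0.8],
    [0, 0, 0]
  ],
  "rotation": [
    [0, 0, 0],
    [0, 0, 0],
    [0, 0, 0],
    [0, 0, 0],
    [0, 0, 0],
    [0, 0, 0],
    [0, 0, 0],
    [0, 0, 0],
    [0, 0, 0]
  ]
}}

```text
time: 9.4
tool_pos: [0.4012, -0.0608, 0.3239]
tcp_rot: [1.551, 2.72, 0.005]
wrist_force: [1.5, 0.2, -0.4]
width: -0.002
grip_force: 0.0
```

```bash
python3 - <<'E'
from h import *
where()
for n in("top","side","wrist"):
  c=stripe(n);cv2.imwrite(f"pics/{n}2.png",c["image"][:,:,::-1])
  for t in tip_of(n,"peg0")[:6]:
    d=back(c,[t["location"]],.115)[0][:2]-C;print(round(t["p"],2),np.hypot(*d).round(4),np.degrees(np.arctan2(d[1],d[0]))%360)
E
```

```text
t 9.4 tcp [ 0.4012 -0.0608  0.3239] F [ 1.5  0.2 -0.4] r 0.1941 phi 205.89933557700837 phi_tool 210.62065384910923 tilt [ 0.011 -0.003 -1.   ] q6 -0.74593934262968
top 42 mean [0.5903 0.0332] dir 22.7 from C 32.4
0.97 0.0879 313.45471789819106
0.95 0.0941 132.93811199525507
0.85 0.0955 226.2577940565949
0.62 0.0943 46.93605260978183
side 25 mean [0.5864 0.0318] dir 20.8 from C 36.3
0.97 0.0885 49.60108956404465
0.91 0.1003 128.3711991895967
0.9 0.098 224.08034208810665
0.71 0.0913 315.33952157867975
wrist 431 mean [0.5885 0.0311] dir 23.6 from C 29.1
0.85 0.0924 132.78381642572305
0.81 0.0906 223.98839570034391
0.68 0.0901 313.72741048030554
0.41 0.1669 133.72141636289018
```

View pics/wrist2.png

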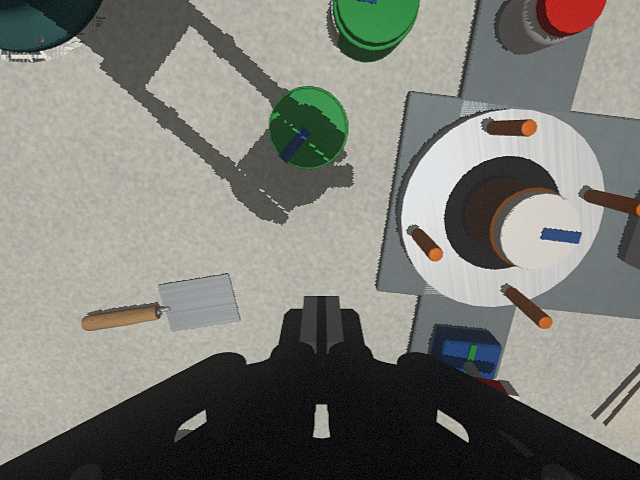

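Wrist view 2: the jar is upright on the table at (537,231). Its lid stripe runs (541,235) to (580,237), pointing at the reader. I'll compare the plate's direction in the same image and locate the knob.

```bash
python3 - <<'E'
from h import *
c=read_camera("wrist");m,o=plate(c,(370,60,640,340));print(*o[:8],sep="\n")
for n in("wrist","top","side"):
  c=read_camera(n)
  for k,z in(("knob_grip",.095),("scan_window",.078)):
    for t in tip_of(n,k)[:2]: print(n,k,round(t["p"],2),np.round(t["location"],1),back(c,[t["location"]],z)[0].round(4))
  # red bar top
  h=cv2.cvtColor(c["image"],cv2.COLOR_RGB2HSV);r=((h[...,0]<6)|(h[...,0]>174))&(h[...,1]>120)&(h[...,2]>50)
  k=C+.18*np.array([np.sin(np.radians(YAW)),-np.cos(np.radians(YAW))])
  ys,xs=np.nonzero(r);P=back(c,np.c_[xs,ys],.1)[:,:2];i=np.hypot(*(P-k).T)<.05;P=P[i]
  if len(P)>5:
    v=np.linalg.svd(P-P.mean(0))[2][0];print(n,len(P),P.mean(0),np.degrees(np.arctan2(v[1],v[0]))%180)
print("knob pred",k)
E
```

```text
(np.float64(0.123), np.float64(24.2), [541.0, 308.0, 638.0, 319.0], [0.759, -0.018])
(np.float64(0.106), np.float64(24.0), [392.0, 202.0, 377.0, 289.0], [0.495, -0.075])
(np.float64(0.073), np.float64(24.2), [638.0, 119.0, 572.0, 111.0], [0.616, 0.167])
(np.float64(0.064), np.float64(30.8), [582.0, 59.0, 519.0, 59.0], [0.531, 0.18])
(np.float64(0.051), np.float64(24.6), [378.0, 291.0, 419.0, 295.0], [0.542, -0.115])
(np.float64(0.051), np.float64(23.4), [505.0, 107.0, 552.0, 113.0], [0.543, 0.13])
wrist knob_grip 0.84 [480.8 390.1] [ 0.6463 -0.1416  0.095 ]
wrist 155 [ 0.64976807 -0.1272842 ] 2.7323081327790097
top knob_grip 0.57 [382.4 175.1] [ 0.6511 -0.1372  0.095 ]
top knob_grip 0.44 [321.9 209.9] [0.5617 0.0229 0.095 ]
top scan_window 0.88 [296.2 151.5] [0.7232 0.0886 0.078 ]
top 109 [ 0.64320229 -0.1407088 ] 19.88616333109971
side knob_grip 0.66 [412.9 253.9] [ 0.6433 -0.1506  0.095 ]
side scan_window 0.65 [387.8 200. ] [0.7267 0.103  0.078 ]
side 222 [ 0.63847139 -0.14700829] 30.56162422554948
knob pred [ 0.64929948 -0.14031015]
```

>>> {"api": "apply_moves", "payload": {
  "fingers": [0.5, 0.5, 0.5, 0.5, 0.5, 0.5, 0.5, 0.5, 0.5, 0.5, 0.5, 0.5],
  "travel": [
    [0, 0, 0],
    [0, 0, 0],
    [0, 0, 0],
    [0, 0, 0],
    [0, 0, 0],
    [0, 0, 0],
    [0, 0, 0],
    [0, 0, 0],
    [0, 0, 0],
    [0, 0, 0],
    [0, 0, 0],
    [0, 0, 0]
  ],
  "rotation": [
    [0, 0, -1],
    [0, 0, -1],
    [0, 0, -1],
    [0, 0, -1],
    [0, 0, -1],
    [0, 0, -1],
    [0, 0, -1],
    [0, 0, -1],
    [0, 0, -1],
    [0, 0, -1],
    [0, 0, -1],
    [0, 0, -1]
  ]
}}

```text
time: 11.4
tool_pos: [0.4001, -0.0602, 0.3174]
tcp_rot: [-0.354, 3.121, -0.0]
wrist_force: [0.0, 0.2, -0.4]
width: 0.5
grip_force: 0.0
```

>>> {"api": "apply_moves", "payload": {
  "fingers": [0.5, 0.5, 0.5, 0.5, 0.5, 0.5, 0.5, 0.5, 0.5, 0.5, 0.5],
  "travel": [
    [0, 0, 0],
    [0, 0, 0],
    [-0.65, -0.58, 0],
    [-0.65, -0.58, 0],
    [-0.65, -0.58, 0],
    [-0.65, -0.58, 0],
    [-0.65, -0.58, 0],
    [-0.65, -0.58, 0],
    [0, 0, 0.8],
    [0, 0, 0.8],
    [0, 0, 0]
  ],
  "rotation": [
    [0, 0, -0.96],
    [0, 0, -0.96],
    [0, 0, 0],
    [0, 0, 0],
    [0, 0, 0],
    [0, 0, 0],
    [0, 0, 0],
    [0, 0, 0],
    [0, 0, 0],
    [0, 0, 0],
    [0, 0, 0]
  ]
}}

```text
time: 12.5
tool_pos: [0.6452, -0.138, 0.2291]
tcp_rot: [0.656, -3.059, -0.01]
wrist_force: [-1.1, 0.2, -0.6]
width: 0.499
grip_force: 0.0
```

```bash
cat >> h.py <<'E'
def delta(target,yawx):
    s,R=where();d=R.T@(np.array(target)-s["tool_pos"]);y=np.degrees(np.arctan2(R[1,0],R[0,0]))
    print("travel units",(d/.05).round(3),"rot units",round(-((yawx-y+180)%360-180)/6,2),"width",s["width"])
E
python3 - <<'E'
from h import *
delta((.6493,-.1403,.15),204.1)
c=read_camera("wrist");cv2.imwrite("pics/w3.png",c["image"][:,:,::-1])
h=cv2.cvtColor(c["image"],cv2.COLOR_RGB2HSV);r=((h[...,0]<6)|(h[...,0]>174))&(h[...,1]>120)&(h[...,2]>50)
ys,xs=np.nonzero(r);P=back(c,np.c_[xs,ys],.108)[:,:2];i=np.hypot(*(P-[.649,-.14]).T)<.05;P=P[i]
v=np.linalg.svd(P-P.mean(0))[2][0];print(len(P),P.mean(0),np.degrees(np.arctan2(v[1],v[0]))%180)
for t in tip_of("wrist","knob_grip")[:2]: print(t["p"],t["location"],back(c,[t["location"]],.095)[0])
E
```

```text
t 12.5 tcp [ 0.6452 -0.138   0.2291] F [-1.1  0.2 -0.6] r 0.1762 phi 293.1967113657027 phi_tool 294.21797899154296 tilt [-0.014  0.003 -1.   ] q6 -2.2418295362704446
travel units [-0.073 -0.09   1.581] rot units 0.02 width 0.49946709530473343
1513 [ 0.64070516 -0.14355573] 20.31868457215193
0.83 [315.4, 236.6] [ 0.64956022 -0.14000979  0.095     ]
```

View pics/w3.png

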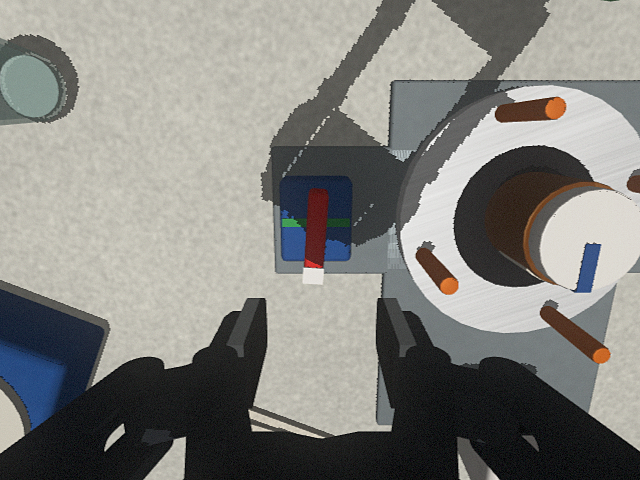

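Wrist view 3: knob bar from (318,190) to its white end at (313,283), centre about (316,236), lying along the fingers' gap. I'll turn the tool 3° to match, descend and grip.

>>> {"api": "apply_moves", "payload": {
  "fingers": [0.5, 0.5, 0.5, 0.5, 0.5, 0.5, 0.5],
  "travel": [
    [-0.07, -0.07, 0],
    [0, 0, 0.6],
    [0, 0, 0.6],
    [0, 0, 0.3],
    [0, 0, 0],
    [0, 0, 0],
    [0, 0, 0]
  ],
  "rotation": [
    [0, 0, 0.5],
    [0, 0, 0],
    [0, 0, 0],
    [0, 0, 0],
    [0, 0, 0],
    [0, 0, 0],
    [0, 0, 0]
  ]
}}

```text
time: 13.3
tool_pos: [0.6555, -0.141, 0.1652]
tcp_rot: [-0.578, 3.084, -0.003]
wrist_force: [0.2, -0.6, 1.4]
width: 0.502
grip_force: 0.0
```

```bash
python3 - <<'E'
from h import *
delta((.6495,-.1401,.074),201.1)
E
```

```text
t 13.3 tcp [ 0.6555 -0.141   0.1652] F [ 0.2 -0.6  1.4] r 0.1833 phi 295.77858326789504 phi_tool 291.22787415281437 tilt [ 0.004 -0.001 -1.   ] q6 -2.1903388557075343
travel units [0.112 0.065 1.824] rot units 0.02 width 0.5016608273040519
```

>>> {"api": "apply_moves", "payload": {
  "fingers": [0.5, 0.5, 0.5, 0.5, 0.5, 0.5, 0.5, 0.5],
  "travel": [
    [0.1, 0.05, 0.3],
    [0, 0, 0.3],
    [0, 0, 0.3],
    [0, 0, 0.3],
    [0, 0, 0.3],
    [0, 0, 0.3],
    [0, 0, 0],
    [0, 0, 0]
  ],
  "rotation": [
    [0, 0, 0],
    [0, 0, 0],
    [0, 0, 0],
    [0, 0, 0],
    [0, 0, 0],
    [0, 0, 0],
    [0, 0, 0],
    [0, 0, 0]
  ]
}}

```text
time: 14.1
tool_pos: [0.648, -0.14, 0.0715]
tcp_rot: [0.578, -3.087, -0.001]
wrist_force: [0.2, 0.3, 0.5]
width: 0.497
grip_force: 0.0
```

```bash
python3 - <<'E'
from h import *
delta((.6495,-.1401,.074),201.1)
E
```

```text
t 14.1 tcp [ 0.648  -0.14    0.0715] F [0.2 0.3 0.5] r 0.1792 phi 293.7525399595872 phi_tool 291.2283026337507 tilt [-0.001  0.    -1.   ] q6 -2.1916465056816214
travel units [-0.028 -0.013 -0.051] rot units 0.02 width 0.49703373846691307
```

Well placed. Close on the bar, then push down 13 mm.

>>> {"api": "apply_moves", "payload": {
  "fingers": [0, 0, 0, 0, 0, 0, 0, 0],
  "travel": [
    [0, 0, -0.03],
    [0, 0, 0],
    [0, 0, 0],
    [0, 0, 0],
    [0, 0, 0],
    [0, 0, 0],
    [0, 0, 0],
    [0, 0, 0]
  ],
  "rotation": [
    [0, 0, 0],
    [0, 0, 0],
    [0, 0, 0],
    [0, 0, 0],
    [0, 0, 0],
    [0, 0, 0],
    [0, 0, 0],
    [0, 0, 0]
  ],
  "newtons": 50
}}

```text
time: 14.9
tool_pos: [0.6491, -0.1398, 0.0742]
tcp_rot: [-0.578, 3.086, -0.0]
wrist_force: [1.0, 4.6, 4.7]
width: 0.154
grip_force: 50.9
```

>>> {"api": "apply_moves", "payload": {
  "fingers": [0, 0, 0, 0, 0, 0, 0, 0],
  "travel": [
    [0, 0, 0.05],
    [0, 0, 0.05],
    [0, 0, 0.05],
    [0, 0, 0.05],
    [0, 0, 0.04],
    [0, 0, 0],
    [0, 0, 0],
    [0, 0, 0]
  ],
  "rotation": [
    [0, 0, 0],
    [0, 0, 0],
    [0, 0, 0],
    [0, 0, 0],
    [0, 0, 0],
    [0, 0, 0],
    [0, 0, 0],
    [0, 0, 0]
  ],
  "newtons": 50
}}

```text
time: 15.7
tool_pos: [0.6491, -0.1399, 0.0643]
tcp_rot: [-0.578, 3.086, -0.0]
wrist_force: [-3.1, 4.3, 15.5]
width: 0.155
grip_force: 52.7
```

>>> {"api": "apply_moves", "payload": {
  "fingers": [0, 0, 0, 0, 0, 0],
  "travel": [
    [0, 0, 0.05],
    [0, 0, 0.03],
    [0, 0, 0],
    [0, 0, 0],
    [0, 0, 0],
    [0, 0, 0]
  ],
  "rotation": [
    [0, 0, 0],
    [0, 0, 0],
    [0, 0, 0],
    [0, 0, 0],
    [0, 0, 0],
    [0, 0, 0]
  ],
  "newtons": 50
}}

```text
time: 16.3
tool_pos: [0.6493, -0.1399, 0.064]
tcp_rot: [-0.578, 3.086, -0.0]
wrist_force: [-11.4, 7.0, 32.9]
width: 0.154
grip_force: 55.4
```

>>> {"api": "apply_moves", "payload": {
  "fingers": [0, 0, 0, 0, 0, 0, 0, 0, 0, 0, 0, 0],
  "travel": [
    [0, 0, -0.05],
    [0, 0, 0],
    [0, 0, 0],
    [0, 0, 0],
    [0, 0, 0],
    [0, 0, 0],
    [0, 0, 0],
    [0, 0, 0],
    [0, 0, 0],
    [0, 0, 0],
    [0, 0, 0],
    [0, 0, 0]
  ],
  "rotation": [
    [0, 0, 0],
    [0, 0, 0.7],
    [0, 0, 0.7],
    [0, 0, 0.7],
    [0, 0, 0.7],
    [0, 0, 0.7],
    [0, 0, 0.7],
    [0, 0, 0.7],
    [0, 0, 0.7],
    [0, 0, 0.7],
    [0, 0, 0.7],
    [0, 0, 0.7]
  ],
  "newtons": 50
}}

```text
time: 17.5
tool_pos: [0.6491, -0.1407, 0.0642]
tcp_rot: [0.683, 3.065, -0.001]
wrist_force: [-6.9, 3.9, 22.2]
width: 0.149
grip_force: 53.6
```

```bash
python3 - <<'E'
from h import *
delta((.6493,-.1399,.064),112.4);print(read_state()["torque"])
E
```

```text
t 17.5 tcp [ 0.6491 -0.1407  0.0642] F [-6.9  3.9 22.2] r 0.1803 phi 293.99618319220906 phi_tool 244.88709550719744 tilt [ 0.002 -0.001 -1.   ] q6 -1.3825239154479658
travel units [0.004 0.016 0.004] rot units 7.08 width 0.1488587201471954
[0.60944338 1.01929227 0.04071574]
```

>>> {"api": "apply_moves", "payload": {
  "fingers": [0, 0, 0, 0, 0, 0, 0, 0, 0, 0, 0, 0],
  "travel": [
    [0, 0, -0.02],
    [0, 0, 0],
    [0, 0, 0],
    [0, 0, 0],
    [0, 0, 0],
    [0, 0, 0],
    [0, 0, 0],
    [0, 0, 0],
    [0, 0, 0],
    [0, 0, 0],
    [0, 0, 0],
    [0, 0, 0]
  ],
  "rotation": [
    [0, 0, 0.7],
    [0, 0, 0.7],
    [0, 0, 0.7],
    [0, 0, 0.7],
    [0, 0, 0.7],
    [0, 0, 0.7],
    [0, 0, 0.7],
    [0, 0, 0.7],
    [0, 0, 0.7],
    [0, 0, 0.5],
    [0, 0, 0],
    [0, 0, 0]
  ],
  "newtons": 50
}}

```text
time: 18.7
tool_pos: [0.6486, -0.1413, 0.0643]
tcp_rot: [1.705, 2.637, -0.002]
wrist_force: [-4.6, 2.2, 19.0]
width: 0.154
grip_force: 53.1
```

```bash
python3 - <<'E'
from h import *
delta((.6493,-.1399,.064),112.4);print(read_state()["torque"])
E
```

```text
t 18.7 tcp [ 0.6486 -0.1413  0.0643] F [-4.6  2.2 19. ] r 0.1806 phi 293.7615723937019 phi_tool 204.24061777230915 tilt [ 0.001 -0.002 -1.   ] q6 -0.673186169318624
travel units [0.019 0.025 0.006] rot units 0.31 width 0.15420842946523053
[ 0.36127129  0.98035853 -0.04526987]
```

>>> {"api": "apply_moves", "payload": {
  "fingers": [0, 0, 0, 0, 0, 0],
  "travel": [
    [0, 0, 0],
    [0, 0, 0],
    [0, 0, 0],
    [0, 0, 0],
    [0, 0, 0],
    [0, 0, 0]
  ],
  "rotation": [
    [0, 0, 0.4],
    [0, 0, 0.4],
    [0, 0, 0.4],
    [0, 0, 0],
    [0, 0, 0],
    [0, 0, 0]
  ],
  "newtons": 50
}}

```text
time: 19.3
tool_pos: [0.6484, -0.1412, 0.0643]
tcp_rot: [1.86, 2.529, -0.004]
wrist_force: [-5.8, 3.3, 19.3]
width: 0.155
grip_force: 66.4
```

```bash
python3 - <<'E'
from h import *
delta((.6493,-.1399,.064),112.4);print(read_state()["torque"])
E
```

```text
t 19.3 tcp [ 0.6484 -0.1412  0.0643] F [-5.8  3.3 19.3] r 0.1805 phi 293.73161043248035 phi_tool 197.3334413166835 tilt [-0.    -0.003 -1.   ] q6 -0.5509649714662637
travel units [0.021 0.024 0.005] rot units -0.84 width 0.155159837949
[0.44775053 0.98223722 1.59100328]
```

At the stop (torque 1.6 N m, grip force up). Release and rise.

>>> {"api": "apply_moves", "payload": {
  "fingers": [0.5, 0.5, 0.5, 0.5, 0.5, 0.5, 0.5, 0.5, 0.5, 0.5, 0.5, 0.5],
  "travel": [
    [0, 0, 0],
    [0, 0, 0],
    [0, 0, 0],
    [0, 0, 0],
    [0, 0, 0],
    [0, 0, -0.4],
    [0, 0, -0.8],
    [0, 0, -0.8],
    [0, 0, -0.9],
    [0.6, 0, -0.8],
    [0.6, 0, -0.8],
    [0, 0, 0]
  ],
  "rotation": [
    [0, 0, 0],
    [0, 0, 0],
    [0, 0, 0],
    [0, 0, 0],
    [0, 0, 0],
    [0, 0, 0],
    [0, 0, 0],
    [0, 0, 0],
    [0, 0, 0],
    [0, 0, 0],
    [0, 0, 0],
    [0, 0, 0]
  ]
}}

```text
time: 20.5
tool_pos: [0.6336, -0.0804, 0.2949]
tcp_rot: [1.859, 2.52, 0.011]
wrist_force: [1.2, 0.1, 0.9]
width: 0.501
grip_force: 0.0
```

```bash
python3 - <<'E'
from h import *
where()
for n in("top","side","wrist"):
  c=stripe(n);cv2.imwrite(f"pics/{n}4.png",c["image"][:,:,::-1])
  h=cv2.cvtColor(c["image"],cv2.COLOR_RGB2HSV);r=((h[...,0]<6)|(h[...,0]>174))&(h[...,1]>120)&(h[...,2]>50)
  ys,xs=np.nonzero(r);P=back(c,np.c_[xs,ys],.096)[:,:2];P=P[np.hypot(*(P-[.649,-.14]).T)<.05]
  if len(P)>5:v=np.linalg.svd(P-P.mean(0))[2][0];print(len(P),P.mean(0),np.degrees(np.arctan2(v[1],v[0]))%180)
m,o=plate(c,(0,0,640,480));print(*o[:4],sep="\n")
E
```

```text
t 20.5 tcp [ 0.6336 -0.0804  0.2949] F [1.2 0.1 0.9] r 0.1194 phi 298.9580885837681 phi_tool 197.1689398380878 tilt [ 0.013 -0.001 -1.   ] q6 -0.4660205886573908
top 42 mean [0.5903 0.0332] dir 22.7 from C 32.4
24 [ 0.64320377 -0.13109864] 115.51917322300716
side 25 mean [0.5864 0.0318] dir 20.8 from C 36.3
248 [ 0.63513115 -0.14821605] 97.51319779166768
wrist 795 mean [0.5896 0.0313] dir 21.9 from C 28.0
923 [ 0.64556702 -0.13072711] 112.26163936282111
(np.float64(0.168), np.float64(24.1), [369.0, 185.0, 531.0, 165.0], [0.755, -0.02])
(np.float64(0.101), np.float64(24.0), [375.0, 276.0, 367.0, 187.0], [0.697, -0.103])
(np.float64(0.065), np.float64(24.0), [534.0, 163.0, 536.0, 97.0], [0.82, 0.046])
(np.float64(0.061), np.float64(23.2), [322.0, 234.0, 328.0, 286.0], [0.659, -0.148])
```

View pics/wrist4.png

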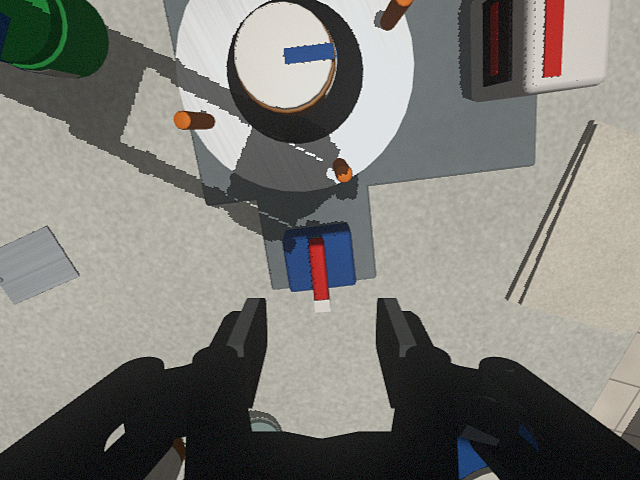

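```bash
python3 -c "
import cv2;s=cv2.imread('pics/side4.png');cv2.imwrite('pics/s4c.png',cv2.resize(s[150:340,220:460],(758,600),interpolation=cv2.INTER_CUBIC))"
```

```text
(no output)
```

View pics/s4c.png

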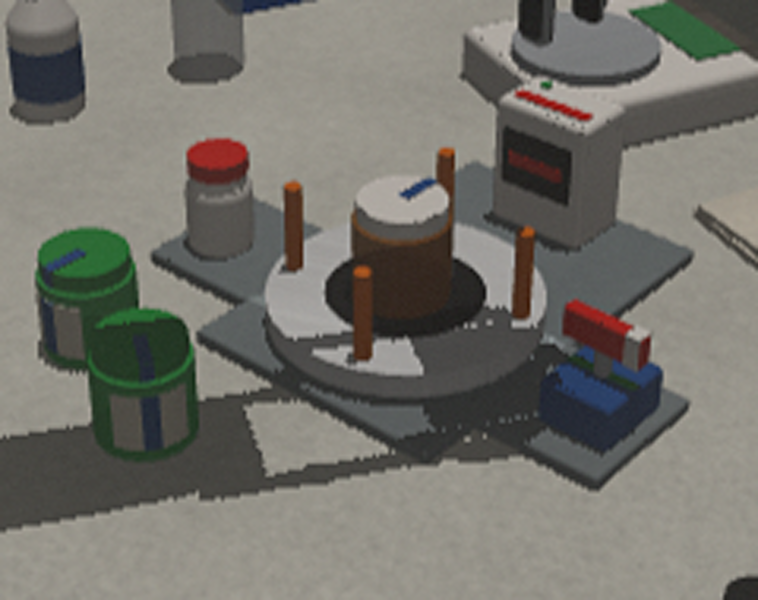

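The wrist and side views show the knob bar across the block over the green line, pushed down with its white end outwards. The jar's lid stripe is at 22–24°, against a station yaw of 24.1°, and the jar is standing in the middle. The robot is clear, so I'm handing in.

```bash
python3 -c "
from workcell import *
print(finish_job())"
```

```text
the job is handed in; nothing more can be done
None
```

The job is handed in: the jar's label faces the reader to within about 2° and the jar is standing near the middle; the clamp knob was pushed down to its stop, then turned clockwise to its stop, by about 21 s.

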